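Pack and screw down the loose levelling foot of a bench lathe

TASK

One foot of the small bench lathe, the front one at its tailstock end, is wound up off the bench and the hardwood packer that belongs under it lies loose near by. Put the packer flat on the bench with the raised foot over the middle of its width, then turn the foot's black knob clockwise until the foot just bears on the packer, so that the packer is lightly nipped: never press hard, as that would twist the lathe's bed. Leave the other things on the bench where they lie.

Things in the scene. Friction and masses are not known exactly. Their poses are not given: they have to be found in the camera images.
- packer: The loose packer: a dark brown hardwood block, 34 x 110 x 22 mm (its own x, y, z; y is its long axis), about 0.07 kg, lying flat on the bench. Origin at the centre of its underside, z up. It may go under the foot either end first. Three packers just like it are fixed under the lathe's other feet.
- foot_knob (a point): Centre of the raised foot's knob, on the foot's axis: a fluted round black knob, 39 mm across, 20 mm tall (10 mm above and below this point). Knob, spindle and foot turn and sink as one. The foot ends in a 26 mm rubber sole 71 to 75 mm below this point (its setting differs and cannot be read off), at first 3 to 9 mm clear of the top of a packer put below it.
- foot_ear (a point): Top of the ear that carries the raised foot, on its axis, 66 mm above the bench; 33 mm wide, ends 17 mm in front of the axis, underside 44 mm above the bench. Thread: clockwise from above, 1.9 mm down a radian; takes 0.07 N m; stays where left. When the sole meets the packer, bearing force grows by about 40 N a radian and the moment by 0.006 N m a newton. About 10 N is right, 22 N too much.
- lathe: Green bench lathe, headstock left, 400 mm long (its y), 260 deep (its x), 225 high, immovable. Origin on the bench under its tray's middle; x to its back, away from the robot; y to its headstock. The raised foot's axis is at (-0.125, -0.165) in this frame; the bench below and before it is free. The tray rim, 69 mm high, begins 40 mm behind that axis; taller parts are 85 mm or more from it.
- driver_red: Red screwdriver, 209 mm long, lying at the front of the bench, left. To be left alone.
- pencil: Red pencil, 168 mm long, lying in front of the red toolbox. To be left alone.
- torpedo_level: Yellow spirit level, 225 x 22 x 46 mm, lying along x to the right. To be left alone.
Not all that is in view belongs to the job. What is shaped like the packer but green is not meant.

How it is judged:
By the outcome, as a careful person would: the job done as asked, in the order asked, and still so for the second after the job is handed in, with the robot touching nothing.
It also fails if it takes over 72 s, if anything falls off the work surface, if the arm or the gripper's body presses on something with over 40 N, if the wrist force passes 120 N, or if a joint passes its speed limit or range.

ROBOT

A 6-joint arm with a two-finger parallel gripper is mounted at the origin on a cart in front of the work surface, level with it; the furniture and walls round the work are solid. World frame = base frame: x ahead of the robot, y to its left, z up, the work surface at z = 0. Lengths are in mm, angles in rad, forces in N, time in s.
With the tool pointing down it reaches from about 300 to 775 mm from the base axis. Payload 14.6 kg.
Tool frame: the origin (TCP) lies midway between the tips of the shut fingers; the grasp point (between the pads) lies 19 mm behind it; z points along the fingers, y is the line along which they close (so a half turn about z gives the same grasp; the last joint's range is limited). The gripper opens to 94 mm and grips with 3 to 60 N. Pads are 16 mm wide; open, the fingers measure 119 mm over their backs; the gripper's body (75 mm by 177 mm) begins 78 mm behind the grasp point.
Start: joints at [1.28, 0.3, 1.521, -0, 1.321, -0.067], TCP at [122.063, 536.274, 205.446] pointing down, gripper open.
Joint ranges: [-3.03, 3.03], [-0.79, 2.21], [0.23, 2.52], [-1.04, 4.18], [0, 3.07], [-2.55, 2.55]. Speed limits (rad/s): [2.22, 2.22, 2.57, 3.14, 3.14, 3.14].

INTERFACE

Orientations are given as [roll, pitch, yaw] about the fixed x, y, z axes, in that order (R = Rz(yaw) Ry(pitch) Rx(roll)).
In Python, from cell import manip, camera gives the robot as it stands.
- The arm moves only by the tool move_arm, never from a script. Its arguments are lists of equal length, an entry for each row: "dp": the shift along the world's x, y, z in mm, a list of three; "rotation": the turn, a rotation vector about the world's x, y, z in rad, a list of three; "hand": the opening, from 0 (shut) to 1 (fully open). A call has 1 to 10 rows; each row shifts and turns the commanded pose from where the row before left it; what a row does not reach is not made up. A row lasts 1/8 s, in which the tool goes at most 62.5 mm and 10.7 degrees, less where a joint would pass 70% of its speed; a pose out of reach is approached as far as the arm can. A call with a gripper value outside its range is refused whole. The fingers move at their own pace and stop on an object; "newtons" is the grip in N (left out, the last holds). Time passes only in rows, so rows that do not move let the fingers close. It gives the time, the measured TCP pose, the force, the opening and the grip force at its end, in the units of the state.
- manip.read_state(): the state, without advancing time (a new reading comes with each control period).
- camera(name): name is "side" or "top" or "wrist"; returns a dict with "image" (480x640x3 uint8, red, green, blue), "fx", "fy", "cx", "cy" (pixels), "R" (3x3) and "t" (3): a world point X has camera coordinates R X + t; the wrist camera has in their place "mount" (4x4, takes a point from camera to tool coordinates, whose origin is the TCP and whose axes are the flange's). Camera axes: x right, y down, z forward; pixel columns grow to the right and rows downward; lengths in mm; the calibration is good to about 2 mm. A picture is of the moment at which its call begins: read the wrist's pose just before it. There is no depth.
- manip.sign_off(): hands the job in; it is judged then, once.
The state is a dict: "clock": time; "joints": joint angles; "qd": joint speeds; "effort": joint torques, N m; "eef_pos": TCP position; "eef_rot": TCP orientation; "wrist_force": force on the tool from outside, world axes, zero at the start; "moment": the same for the moment, N m; "finger_gap": finger opening in mm; "finger_force": force on a finger pad.
Only numpy, scipy, OpenCV 4.12 (cv2) and the standard library are available. Lean on these libraries where they do the work, as an engineer would, in place of code of your own. Each camera call takes 0.05 s, during which the arm holds its last target. There are 200 camera calls.

## Working session

There is one attempt and no reset: what is moved stays moved. The work goes in short steps, Python scripts to look and compute and a tool call to move; the robot and the scene stay as the last step left them, time stands still between calls to the robot, and variables do not carry over. Pictures are saved under pics/ and viewed, at most 10 in all, crops included, and the job is handed in when it is done.

Besides the shell and the picture viewer there is one more tool, called after "Emit:" as a command line: name --argument value ..., lists and objects as JSON in quotes. move_arm: Moves the arm, as the interface text tells. Its arguments: {"type":"object","properties":{"dp":{"type":"array","items":{"type":"array","items":{"type":"number"}}},"rotation":{"type":"array","items":{"type":"array","items":{"type":"number"}}},"hand":{"type":"array","items":{"type":"number"}},"newtons":{"type":"number"}},"required":["dp","rotation","hand"]}

```bash
mkdir -p pics; ls
python3 - <<'E'
from cell import manip,camera
import cv2,numpy as np,pickle
s=manip.read_state();print({k:np.round(v,3).tolist() for k,v in s.items()})
d={}
for n in("side","top","wrist"):
    c=camera(n);d[n]=c;cv2.imwrite(f"pics/{n}0.png",c["image"][:,:,::-1])
    print(n,{k:np.round(v,3).tolist() for k,v in c.items() if k!="image"})
pickle.dump(d,open("d0.pkl","wb"))
E
```

```text
pics
{'clock': 0.0, 'joints': [1.28, 0.3, 1.522, -0.0, 1.321, -0.067], 'qd': [-0.001, 0.0, -0.001, -0.001, 0.001, 0.001], 'effort': [-0.0, -53.18, -35.275, 0.071, 0.024, -0.0], 'eef_pos': [121.991, 536.018, 204.874], 'eef_rot': [-3.14, -0.0, 2.918], 'wrist_force': [-1.187, 0.634, 0.644], 'moment': [0.017, 0.048, 0.013], 'finger_force': 0.0, 'finger_gap': 93.952}
side {'fx': 604.568, 'fy': 604.568, 'cx': 314.496, 'cy': 245.168, 'R': [[-0.879, -0.477, 0.018], [-0.261, 0.449, -0.855], [0.399, -0.756, -0.519]], 't': [515.791, 167.17, 1467.02]}
top {'fx': 557.794, 'fy': 557.794, 'cx': 326.144, 'cy': 242.351, 'R': [[0.008, -1.0, -0.0], [-0.992, -0.008, -0.124], [0.124, 0.001, -0.992]], 't': [75.74, 525.312, 1392.922]}
wrist {'fx': 416.095, 'fy': 416.095, 'cx': 311.571, 'cy': 248.123, 'mount': [[-0.001, -0.958, -0.287, 83.745], [1.0, -0.0, -0.0, -0.535], [0.0, -0.287, 0.958, -179.307], [0.0, 0.0, 0.0, 1.0]]}
```

View pics/top0.png

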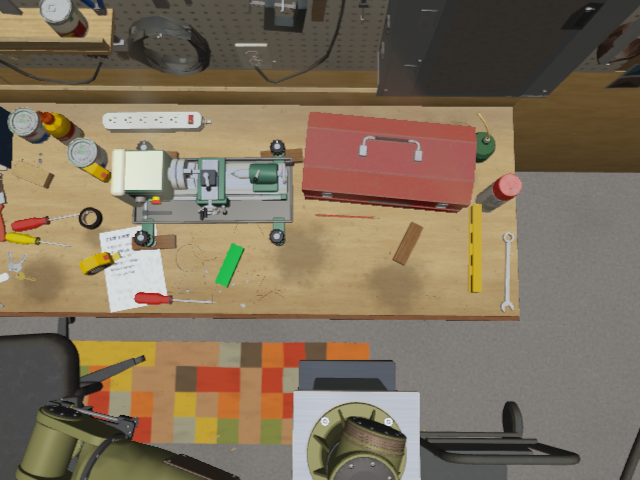

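View pics/side0.png

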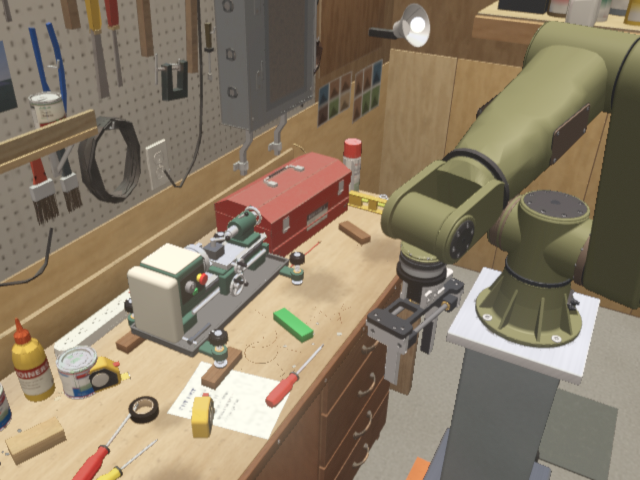

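Top view: the loose brown packer is at (408,243). Things it could be mistaken for: the green block (230,265), the fixed packers at (155,242), (150,145) and (290,155), and the light wood block (33,172). I choose (408,243), dark brown and loose. The raised foot's knob is at (277,237) in the top view and about (297,258) in the side view.

```bash
cat > h.py <<'E'
import numpy as np,cv2
from scipy.spatial.transform import Rotation as Rot
def ray(c,uv,st=None):
    d=np.array([(uv[0]-c["cx"])/c["fx"],(uv[1]-c["cy"])/c["fy"],1.])
    if "mount" in c:
        M=np.array(c["mount"]);R=Rot.from_euler("xyz",st["eef_rot"]).as_matrix()
        return np.array(st["eef_pos"])+R@M[:3,3],R@M[:3,:3]@d
    R=np.array(c["R"]);return -R.T@np.array(c["t"]),R.T@d
def onz(c,uv,z,st=None):
    o,d=ray(c,uv,st);return o+d*(z-o[2])/d[2]
def cross(r1,r2):
    A=np.c_[r1[1],-r2[1]];s=np.linalg.lstsq(A,r2[0]-r1[0],rcond=None)[0]
    a=r1[0]+s[0]*r1[1];b=r2[0]+s[1]*r2[1];return (a+b)/2,np.linalg.norm(a-b)
def proj(c,X,st=None):
    if "mount" in c:
        M=np.array(c["mount"]);R=Rot.from_euler("xyz",st["eef_rot"]).as_matrix()
        p=M[:3,:3].T@(R.T@(np.array(X)-st["eef_pos"])-M[:3,3])
    else:p=np.array(c["R"])@X+c["t"]
    return np.array([c["cx"]+c["fx"]*p[0]/p[2],c["cy"]+c["fy"]*p[1]/p[2]])
E
python3 - <<'E'
from h import *;import pickle
d=pickle.load(open("d0.pkl","rb"));T=d["top"];S=d["side"]
im=T["image"];hsv=cv2.cvtColor(im,cv2.COLOR_RGB2HSV)
print(hsv[243,408],hsv[260,375],hsv[237,277])
m=((hsv[...,2]<140)&(hsv[...,1]>110)).astype(np.uint8)
sub=np.zeros_like(m);sub[215:272,385:432]=m[215:272,385:432]
n,l,st,ce=cv2.connectedComponentsWithStats(sub);k=1+st[1:,4].argmax()
c=max(cv2.findContours((l==k).astype(np.uint8),0,2)[0],key=cv2.contourArea)
P=np.array([onz(T,p[0],22)[:2] for p in c],np.float32);r=cv2.minAreaRect(P);print(st[k],r,cv2.boxPoints(r))
def crop(I,x0,x1,y0,y1,f):return cv2.resize(I[y0:y1,x0:x1],None,fx=f,fy=f,interpolation=2)
a=crop(im,250,310,205,250,6.5);b=crop(S["image"],265,325,235,290,6.5);e=crop(im,380,435,215,275,6.5)
h=max(x.shape[0] for x in(a,b,e));o=np.hstack([np.pad(x,((0,h-x.shape[0]),(0,0),(0,0))) for x in(a,b,e)])
o=cv2.resize(o,None,fx=.68,fy=.68);print(o.shape);cv2.imwrite("pics/c1.png",o[:,:,::-1])
print(cross(ray(T,(277,237)),ray(S,(297,258))), onz(T,(277,237),105))
E
```

```text
[ 15 136 135] [ 19  94 177] [109  21 195]
[393 222  29  43 522] ((526.0018310546875, -128.56008911132812), (33.25127029418945, 109.80046081542969), 63.19900131225586) [[ 469.5027  -118.64563]
 [ 567.5082  -168.1539 ]
 [ 582.501   -138.47455]
 [ 484.49548  -88.96628]]
(265, 774, 3)
(array([528.50283218, 199.94281223, 102.48565302]), np.float64(0.9875584574210824)) [527.71021762 199.51068636 105.        ]
```

View pics/c1.png

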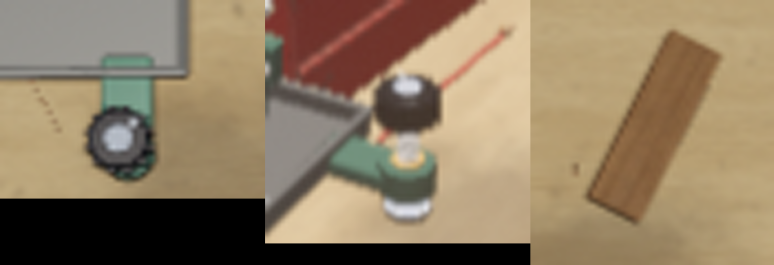

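The crop confirms the choice: the packer is brown, flat and loose. The knob is at about (277,236) in the top view and (297,258) in the side view, so the foot axis is near (528,200). I'll move above the packer's near end.

Emit:
move_arm --dp '[[26, -46, 0], [26, -46, 0], [26, -46, 0], [26, -46, 0], [26, -46, 0], [26, -46, 0], [26, -46, 0], [26, -46, 0], [26, -46, 0], [26, -46, 0]]' --rotation '[[0, 0, -0.0174], [0, 0, -0.0174], [0, 0, -0.0174], [0, 0, -0.0174], [0, 0, -0.0174], [0, 0, -0.0174], [0, 0, -0.0174], [0, 0, -0.0174], [0, 0, -0.0174], [0, 0, -0.0174]]' --hand '[0.8, 0.8, 0.8, 0.8, 0.8, 0.8, 0.8, 0.8, 0.8, 0.8]'

```text
clock: 1.4
eef_pos: [382.6, 74.6, 205.5]
eef_rot: [3.141, 0.0, 2.743]
wrist_force: [1.3, 0.7, -0.0]
finger_gap: 75.3
finger_force: 0.0
```

Emit:
move_arm --dp '[[26, -46, 0], [26, -46, 0], [26, -46, 0], [26, -46, 0], [0, 0, 0], [0, 0, 0]]' --rotation '[[0, 0, -0.0174], [0, 0, -0.0174], [0, 0, -0.0174], [0, 0, -0.0174], [0, 0, 0], [0, 0, 0]]' --hand '[0.8, 0.8, 0.8, 0.8, 0.8, 0.8]'

```text
clock: 2.15
eef_pos: [485.6, -107.3, 205.1]
eef_rot: [-3.142, -0.001, 2.674]
wrist_force: [0.5, 0.2, 0.4]
finger_gap: 75.4
finger_force: 0.0
```

```bash
cat > pk.py <<'E'
from h import *;from cell import manip,camera
def packer(z=22,save=None):
    s=manip.read_state();c=camera("wrist");im=c["image"]
    if save:cv2.imwrite(save,im[:,:,::-1])
    hsv=cv2.cvtColor(im,cv2.COLOR_RGB2HSV)
    m=cv2.morphologyEx(((hsv[...,2]<150)&(hsv[...,1]>110)).astype(np.uint8),cv2.MORPH_OPEN,np.ones((5,5)))
    n,l,st,ce=cv2.connectedComponentsWithStats(m)
    print(np.round(s["eef_pos"],1),np.round(s["eef_rot"],3),np.round(s["joints"],2))
    for k in 1+np.argsort(-st[1:,4])[:2]:
        ct=max(cv2.findContours((l==k).astype(np.uint8),0,2)[0],key=cv2.contourArea)
        P=np.array([onz(c,p[0],z,s)[:2] for p in ct],np.float32);r=cv2.minAreaRect(P)
        print(st[k],np.round(cv2.boxPoints(r),1).tolist(),[np.round(x,1) for x in r])
E
python3 -c "
from pk import *
packer(22,'pics/w1.png')"
```

```text
[ 485.6 -107.3  205.1] [-3.142e+00 -1.000e-03  2.674e+00] [-0.29  0.18  1.67  0.    1.29 -1.39]
[  464   273   176   120 10216] [[648.7000122070312, -34.29999923706055], [724.2000122070312, -40.900001525878906], [739.5, 134.10000610351562], [664.0999755859375, 140.6999969482422]] [array([694.1,  49.9]), array([175.7,  75.8]), np.float64(85.0)]
[ 233  374  191   43 5204] [[588.0, -250.8000030517578], [632.5, -273.20001220703125], [720.9000244140625, -98.19999694824219], [676.5, -75.69999694824219]] [array([ 654.5, -174.5]), array([196.1,  49.8]), np.float64(63.2)]
```

View pics/w1.png

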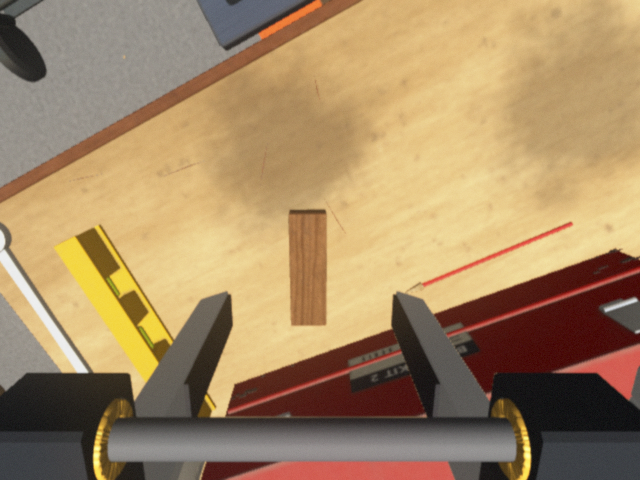

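The wrist view shows the packer top face spanning about (289,214)–(327,325). The near end is at the top of the image, parallel to the fingers.

Run:
```python
from h import *;from cell import manip,camera
s=manip.read_state();c=camera("wrist")
hsv=cv2.cvtColor(c["image"],cv2.COLOR_RGB2HSV)
m=((hsv[...,1]>115)&(hsv[...,2]<190)&(abs(hsv[...,0].astype(int)-12)<8)).astype(np.uint8)
z=np.zeros_like(m);z[200:335,275:340]=m[200:335,275:340]
ct=max(cv2.findContours(z,0,2)[0],key=cv2.contourArea);print(cv2.boundingRect(ct),cv2.contourArea(ct))
for uv in((289.5,214.5),(326,214.5),(327,325),(291.5,325)):print(onz(c,uv,22,s).round(1))
```

```text
(288, 209, 38, 116) 4059.5
[ 471.  -122.2   22. ]
[485.6 -93.2  22. ]
[ 583.3 -140.2   22. ]
[ 567.9 -170.8   22. ]
```

Emit:
move_arm --dp '[[3, -5, -40], [0, 0, -45], [0, 0, -45], [0, 0, -40], [0, 0, -20], [0, 0, -11], [0, 0, 0], [0, 0, 0]]' --rotation '[[0, 0, 0], [0, 0, 0], [0, 0, 0], [0, 0, 0], [0, 0, 0], [0, 0, 0], [0, 0, 0], [0, 0, 0]]' --hand '[0.8, 0.8, 0.8, 0.8, 0.8, 0.8, 0.8, 0.8]' --newtons 25

```text
clock: 3.25
eef_pos: [489.6, -112.7, 5.4]
eef_rot: [3.141, 0.002, 2.675]
wrist_force: [0.4, 0.7, -0.3]
finger_gap: 75.2
finger_force: 0.0
```

Emit:
move_arm --dp '[[0, 0, 0], [0, 0, 0], [0, 0, 0], [0, 0, 0], [0, 0, 0], [0, 0, 0]]' --rotation '[[0, 0, 0], [0, 0, 0], [0, 0, 0], [0, 0, 0], [0, 0, 0], [0, 0, 0]]' --hand '[0.2, 0.2, 0.2, 0.2, 0.2, 0.2]' --newtons 25

```text
clock: 4.0
eef_pos: [489.1, -112.8, 4.5]
eef_rot: [-3.142, -0.0, 2.674]
wrist_force: [0.2, 0.3, 0.1]
finger_gap: 33.5
finger_force: 25.0
```

Emit:
move_arm --dp '[[0, 0, 20], [0, 0, 30], [-12, 39, 0], [-12, 39, 0], [-12, 39, 0], [-12, 39, 0], [-12, 39, 0], [-12, 39, 0], [-12, 39, 0], [-12, 39, 0]]' --rotation '[[0, 0, 0], [0, 0, 0], [0, 0, 0.0584], [0, 0, 0.0584], [0, 0, 0.0584], [0, 0, 0.0584], [0, 0, 0.0584], [0, 0, 0.0584], [0, 0, 0.0584], [0, 0, 0.0584]]' --hand '[0.2, 0.2, 0.2, 0.2, 0.2, 0.2, 0.2, 0.2, 0.2, 0.2]'

```text
clock: 5.25
eef_pos: [392.5, 200.5, 54.5]
eef_rot: [3.142, 0.0, -3.14]
wrist_force: [0.4, -0.8, -1.6]
finger_gap: 33.6
finger_force: 25.0
```

Emit:
move_arm --dp '[[0, 0, -20], [0, 0, -20], [0, 0, 0], [0, 0, 0]]' --rotation '[[0, 0, 0], [0, 0, 0], [0, 0, 0], [0, 0, 0]]' --hand '[0.2, 0.2, 0.2, 0.2]'

```text
clock: 5.75
eef_pos: [393.4, 199.3, 15.0]
eef_rot: [3.141, 0.0, 3.141]
wrist_force: [0.3, -0.3, -0.6]
finger_gap: 33.8
finger_force: 25.0
```

Run:
```python
from h import *;from cell import manip,camera
s=manip.read_state();c=camera("wrist");t=camera("top")
print(s["eef_pos"],s["eef_rot"],s["finger_gap"])
cv2.imwrite("pics/w2.png",c["image"][:,:,::-1])
print("knob pred px",proj(c,[528.5,200,112],s),"packer far end pred",proj(c,[s["eef_pos"][0]+98,s["eef_pos"][1],s["eef_pos"][2]+18],s))
# knob in top by circle fit
g=cv2.cvtColor(t["image"],cv2.COLOR_RGB2GRAY)[222:250,262:292]
m=np.uint8(g<75);ct=max(cv2.findContours(m,0,2)[0],key=cv2.contourArea)
(x,y),r=cv2.minEnclosingCircle(ct);print(x+262,y+222,r,onz(t,(x+262,y+222),108).round(1))
```

```text
[393.36956481 199.31129213  15.03786098] [3.14141056e+00 4.67251410e-04 3.14122685e+00] 33.839391307096285
knob pred px [315.82549888 794.61123359] packer far end pred [313.07209915 505.64440974]
276.6756753921509 237.35135173797607 8.517902374267578 [526.4 200.  108. ]
```

View pics/w2.png

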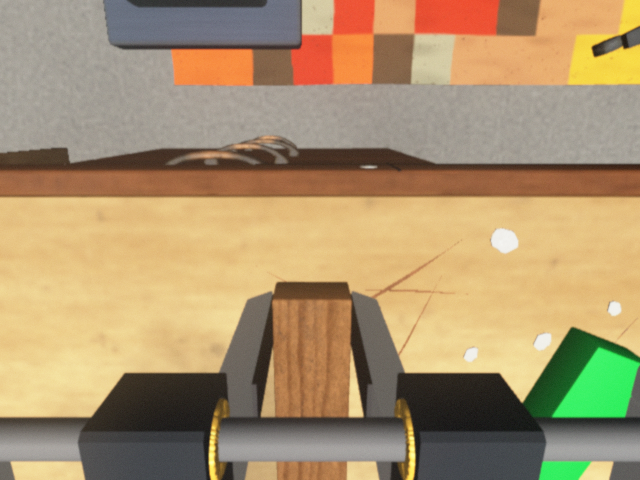

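The wrist view shows the packer straight between the fingers at (312,285–480), green block clear at right. I'll lower it and slide it in.

Emit:
move_arm --dp '[[0, 0.7, -5], [0, 0, -4.5], [15, 0, 0], [15, 0, 0], [13, 0, 0], [10, 0, 0], [7, 0, 0], [4, 0, 0], [0, 0, 0], [0, 0, 0]]' --rotation '[[0, 0, 0], [0, 0, 0], [0, 0, 0], [0, 0, 0], [0, 0, 0], [0, 0, 0], [0, 0, 0], [0, 0, 0], [0, 0, 0], [0, 0, 0]]' --hand '[0.2, 0.2, 0.2, 0.2, 0.2, 0.2, 0.2, 0.2, 0.2, 0.2]'

```text
clock: 7.1
eef_pos: [456.8, 200.0, 4.9]
eef_rot: [-3.142, -0.0, 3.142]
wrist_force: [0.6, 0.6, -1.7]
finger_gap: 33.4
finger_force: 25.0
```

Run:
```python
from h import *;from cell import manip,camera
s=manip.read_state();t=camera("top");c=camera("side")
print(s["eef_pos"],s["wrist_force"])
f=lambda I,x0,x1,y0,y1:cv2.resize(I[y0:y1,x0:x1],(400,400),interpolation=2)
o=np.hstack([f(t["image"],247,307,205,265),f(c["image"],265,345,225,305)])
cv2.imwrite("pics/p3.png",o[:,:,::-1])
```

```text
[456.81316552 199.99624737   4.93461591] [ 0.58926944  0.58263859 -1.68872995]
```

View pics/p3.png

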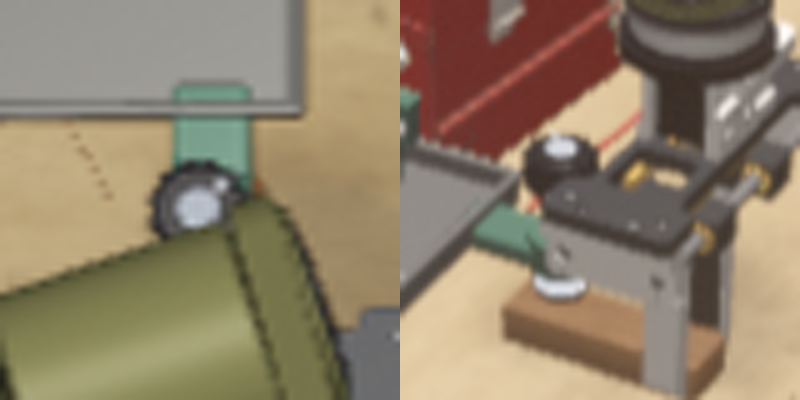

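Side crop: the packer lies under the sole, its far end emerging past it at (515,310). I'll set it down, release and withdraw.

Emit:
move_arm --dp '[[0, 0, -0.7], [0, 0, 0], [0, 0, 0], [0, 0, 0], [-15, 0, 0], [-30, 0, 0], [0, -30, 50], [0, -50, 40], [0, -50, 30], [0, -20, 20]]' --rotation '[[0, 0, 0], [0, 0, 0], [0, 0, 0], [0, 0, 0], [0, 0, 0], [0, 0, 0], [0, 0, 0], [0, 0, 0], [0, 0, 0], [0, 0, 0]]' --hand '[0.2, 0.6, 0.6, 0.6, 0.6, 0.6, 0.6, 0.6, 0.6, 0.6]'

```text
clock: 8.45
eef_pos: [412.2, 49.3, 144.9]
eef_rot: [-3.142, 0.002, 3.14]
wrist_force: [0.3, 0.1, -0.2]
finger_gap: 56.5
finger_force: 0.0
```

Run:
```python
from h import *;from cell import manip,camera
s=manip.read_state();t=camera("top");c=camera("side")
print(s["eef_pos"],s["wrist_force"],s["finger_gap"])
f=lambda I,x0,x1,y0,y1:cv2.resize(I[y0:y1,x0:x1],(400,400),interpolation=2)
o=np.hstack([f(t["image"],247,307,225,285),f(c["image"],265,345,225,305)])
cv2.imwrite("pics/p4.png",o[:,:,::-1])
g=cv2.cvtColor(t["image"],cv2.COLOR_RGB2HSV)
for y in(252,256,260,264):print(y,t["image"][y,262:292].sum(1).tolist())
```

```text
[412.17185848  49.27997267 144.87888397] [ 0.26563952  0.1385257  -0.17100233] 56.502648543217646
252 [455, 447, 445, 444, 443, 443, 447, 450, 455, 460, 422, 316, 293, 296, 290, 281, 293, 296, 292, 288, 288, 288, 305, 263, 278, 386, 388, 390, 392, 390]
256 [478, 471, 457, 448, 441, 443, 445, 445, 443, 437, 400, 309, 313, 312, 294, 294, 305, 298, 291, 291, 301, 300, 314, 286, 302, 386, 390, 392, 389, 389]
260 [458, 457, 457, 458, 460, 455, 451, 444, 441, 439, 400, 313, 317, 303, 290, 301, 305, 306, 291, 289, 297, 288, 298, 260, 281, 382, 381, 382, 383, 382]
264 [470, 469, 469, 465, 462, 461, 459, 457, 461, 456, 410, 323, 314, 302, 297, 310, 311, 309, 290, 277, 296, 288, 292, 255, 280, 382, 383, 380, 377, 374]
```

View pics/p4.png

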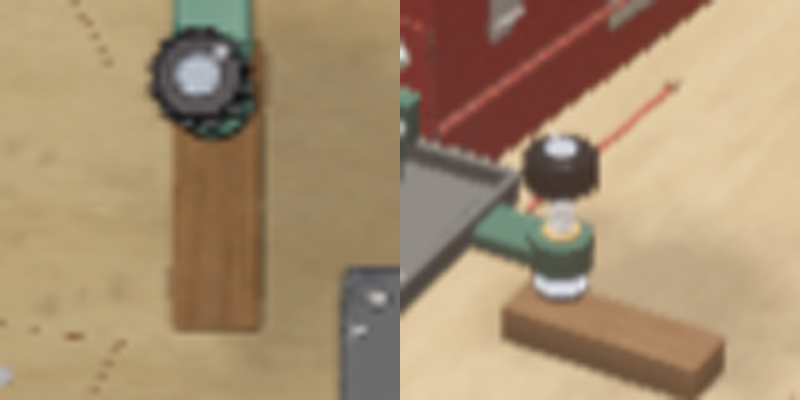

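Run:
```python
from h import *;import pickle
T=pickle.load(open("d0.pkl","rb"))["top"]
for n,u,v,z in(("L",272.3,256,22),("R0",284.7,256,22),("R1",286.5,256,22),("Rb",286.5,256,0),("earL",273,233,66),("earR",284.2,233,66),("knob",276.7,236.5,110),("knobL",269.6,236.5,105),("knobR",284.3,236.5,105)):print(n,onz(T,(u,v),z).round(1))
```

```text
L [489.5 218.1  22. ]
R0 [489.8 186.3  22. ]
R1 [489.8 181.7  22. ]
Rb [492.  183.3   0. ]
earL [542.9 213.2  66. ]
earR [543.2 185.2  66. ]
knob [528.3 199.8 110. ]
knobL [528.8 217.5 105. ]
knobR [529.1 181.8 105. ]
```

The packer is seated with its middle at y≈200.5, and the foot is at y≈199.8. Next I'll go over the knob, pre-turned anticlockwise by 1.2 rad.

Emit:
move_arm --dp '[[0, 0, 30], [16, 21, 0], [16, 21, 0], [16, 21, 0], [16, 21, 0], [16, 21, 0], [16, 21, 0], [16, 21, 0], [4, 3.5, 0], [0, 0, 0]]' --rotation '[[0, 0, 0], [0, 0, 0.17], [0, 0, 0.17], [0, 0, 0.17], [0, 0, 0.17], [0, 0, 0.17], [0, 0, 0.17], [0, 0, 0.18], [0, 0, 0], [0, 0, 0]]' --hand '[0.75, 0.75, 0.75, 0.75, 0.75, 0.75, 0.75, 0.75, 0.75, 0.75]' --newtons 20

```text
clock: 9.8
eef_pos: [527.5, 201.9, 172.4]
eef_rot: [3.141, -0.001, -1.945]
wrist_force: [0.6, -0.5, 0.5]
finger_gap: 70.6
finger_force: 0.0
```

Run:
```python
from h import *;from cell import manip,camera
s=manip.read_state();c=camera("wrist");cv2.imwrite("pics/w5.png",c["image"][:,:,::-1])
print(s["eef_pos"],s["eef_rot"],s["joints"],s["wrist_force"],s["moment"])
print(proj(c,[528,200,112],s),proj(c,[528,200,66],s))
```

```text
[527.53987793 201.86942536 172.39157856] [ 3.14058301e+00 -8.62887908e-04 -1.94484717e+00] [ 3.00649713e-01  3.61674535e-01  1.51783162e+00 -4.52572951e-05
  1.26341394e+00 -2.46687794e+00] [ 0.64195127 -0.45582168  0.52431278] [0.02791656 0.03532381 0.00712433]
[310.20264556 265.79142216] [310.38211145 244.81497328]
```

View pics/w5.png

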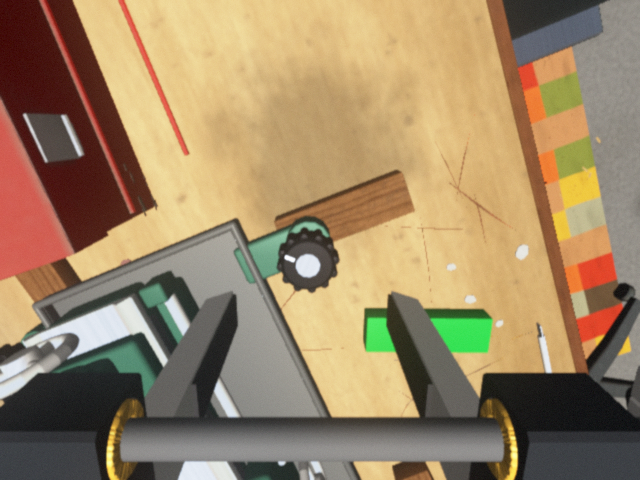

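The wrist view shows the knob at about (308,263), where it was predicted to within 1 mm. The index mark is at (291,258). I'll descend halfway and re-read the pose.

Emit:
move_arm --dp '[[0, 0, -20], [0, 0, -20], [0, 0, 0], [0, 0, 0]]' --rotation '[[0, 0, 0], [0, 0, 0], [0, 0, 0], [0, 0, 0]]' --hand '[0.75, 0.75, 0.75, 0.75]'

```text
clock: 10.35
eef_pos: [528.3, 201.5, 134.2]
eef_rot: [-3.141, 0.001, -1.943]
wrist_force: [-0.2, 0.5, -0.3]
finger_gap: 70.5
finger_force: 0.0
```

Emit:
move_arm --dp '[[0.4, -1.8, -20], [0, 0, -20], [0, 0, -9], [0, 0, 0], [0, 0, 0]]' --rotation '[[0, 0, 0], [0, 0, 0], [0, 0, 0], [0, 0, 0], [0, 0, 0]]' --hand '[0.75, 0.75, 0.75, 0.75, 0.75]'

```text
clock: 10.98
eef_pos: [528.9, 200.0, 85.3]
eef_rot: [-3.14, 0.001, -1.942]
wrist_force: [-0.6, -0.3, 0.2]
finger_gap: 70.5
finger_force: 0.0
```

Emit:
move_arm --dp '[[0, 0, 0], [0, 0, 0], [0, 0, 0], [0, 0, 0], [0, 0, 0]]' --rotation '[[0, 0, 0], [0, 0, 0], [0, 0, 0], [0, 0, 0], [0, 0, 0]]' --hand '[0.3, 0.3, 0.3, 0.3, 0.3]' --newtons 20

```text
clock: 11.6
eef_pos: [529.1, 199.7, 84.5]
eef_rot: [-3.14, 0.0, -1.942]
wrist_force: [4.1, -1.5, -1.2]
finger_gap: 38.8
finger_force: 20.0
```

```bash
cat > r.py <<'E'
from cell import manip;import numpy as np,sys,time
s=manip.read_state()
print({k:np.round(s[k],3).tolist() for k in("clock","eef_pos","eef_rot","wrist_force","moment","finger_gap")},"j6",round(s["joints"][5],3))
E
python3 r.py
```

```text
{'clock': 11.6, 'eef_pos': [529.102, 199.66, 84.465], 'eef_rot': [-3.14, 0.0, -1.942], 'wrist_force': [4.121, -1.524, -1.227], 'moment': [-0.105, -0.671, 0.004], 'finger_gap': 38.812} j6 -2.474
```

Emit:
move_arm --dp '[[0.3, 0, -0.28], [0.3, 0, -0.28], [0, 0, -0.28], [0, 0, -0.28], [0, 0, -0.28], [0, 0, -0.28], [0, 0, -0.28], [0, 0, -0.28]]' --rotation '[[0, 0, -0.15], [0, 0, -0.15], [0, 0, -0.15], [0, 0, -0.15], [0, 0, -0.15], [0, 0, -0.15], [0, 0, -0.15], [0, 0, -0.15]]' --hand '[0.3, 0.3, 0.3, 0.3, 0.3, 0.3, 0.3, 0.3]'

```text
clock: 12.6
eef_pos: [529.4, 199.4, 82.1]
eef_rot: [-3.141, 0.001, 3.136]
wrist_force: [2.3, -4.6, -0.0]
finger_gap: 38.2
finger_force: 20.0
```

```bash
python3 r.py
```

```text
{'clock': 12.6, 'eef_pos': [529.44, 199.383, 82.149], 'eef_rot': [-3.141, 0.001, 3.136], 'wrist_force': [2.258, -4.602, -0.05], 'moment': [-0.613, -0.416, 0.093], 'finger_gap': 38.244} j6 -1.269
```

Emit:
move_arm --dp '[[0, 0, -0.19], [0, 0, -0.19], [0, 0, -0.19]]' --rotation '[[0, 0, -0.1], [0, 0, -0.1], [0, 0, -0.1]]' --hand '[0.3, 0.3, 0.3]'

```text
clock: 12.98
eef_pos: [529.4, 199.3, 81.6]
eef_rot: [-3.141, 0.001, 2.838]
wrist_force: [2.2, -5.4, 0.3]
finger_gap: 38.7
finger_force: 20.0
```

```bash
python3 r.py
```

```text
{'clock': 12.975, 'eef_pos': [529.442, 199.277, 81.568], 'eef_rot': [-3.141, 0.001, 2.838], 'wrist_force': [2.192, -5.429, 0.252], 'moment': [-0.755, -0.462, 0.096], 'finger_gap': 38.683} j6 -0.971
```

Emit:
move_arm --dp '[[0.3, -0.5, -0.19], [0.1, -0.3, -0.19], [0, 0, -0.19], [0, 0, 0]]' --rotation '[[0, 0, -0.1], [0, 0, -0.1], [0, 0, -0.1], [0, 0, 0]]' --hand '[0.3, 0.3, 0.3, 0.3]'

```text
clock: 13.48
eef_pos: [529.5, 199.1, 81.0]
eef_rot: [3.142, -0.0, 2.542]
wrist_force: [-0.4, 0.2, 0.9]
finger_gap: 38.6
finger_force: 20.0
```

```bash
python3 r.py
```

```text
{'clock': 13.475, 'eef_pos': [529.473, 199.072, 80.966], 'eef_rot': [3.142, -0.0, 2.542], 'wrist_force': [-0.442, 0.203, 0.937], 'moment': [0.013, 0.047, -0.072], 'finger_gap': 38.602} j6 -0.676
```

Emit:
move_arm --dp '[[0, 0, -0.19], [0, 0, -0.19], [0, 0, -0.19]]' --rotation '[[0, 0, -0.1], [0, 0, -0.1], [0, 0, -0.1]]' --hand '[0.3, 0.3, 0.3]'

```text
clock: 13.85
eef_pos: [529.4, 199.0, 80.4]
eef_rot: [-3.141, 0.0, 2.241]
wrist_force: [-1.0, -0.6, 0.9]
finger_gap: 38.7
finger_force: 20.0
```

```bash
python3 r.py
```

```text
{'clock': 13.85, 'eef_pos': [529.383, 198.976, 80.381], 'eef_rot': [-3.141, 0.0, 2.241], 'wrist_force': [-1.027, -0.573, 0.926], 'moment': [-0.154, 0.173, 0.057], 'finger_gap': 38.748} j6 -0.375
```

Emit:
move_arm --dp '[[0, 0, -0.19], [0, 0, -0.19], [0, 0, -0.19]]' --rotation '[[0, 0, -0.1], [0, 0, -0.1], [0, 0, -0.1]]' --hand '[0.3, 0.3, 0.3]'

```text
clock: 14.22
eef_pos: [529.3, 198.9, 79.8]
eef_rot: [-3.141, 0.0, 1.941]
wrist_force: [-1.5, -1.4, 2.2]
finger_gap: 38.2
finger_force: 20.0
```

```bash
python3 r.py
```

```text
{'clock': 14.225, 'eef_pos': [529.316, 198.924, 79.797], 'eef_rot': [-3.141, 0.0, 1.941], 'wrist_force': [-1.503, -1.386, 2.229], 'moment': [-0.31, 0.255, 0.084], 'finger_gap': 38.151} j6 -0.075
```

Emit:
move_arm --dp '[[-0.2, -0.1, -0.19], [0, 0, -0.19], [0, 0, -0.19]]' --rotation '[[0, 0, -0.1], [0, 0, -0.1], [0, 0, -0.1]]' --hand '[0.3, 0.3, 0.3]'

```text
clock: 14.6
eef_pos: [529.2, 198.9, 79.3]
eef_rot: [-3.141, 0.0, 1.641]
wrist_force: [-1.5, -0.7, 1.6]
finger_gap: 38.9
finger_force: 20.0
```

```bash
python3 r.py
```

```text
{'clock': 14.6, 'eef_pos': [529.191, 198.886, 79.259], 'eef_rot': [-3.141, 0.0, 1.641], 'wrist_force': [-1.461, -0.664, 1.625], 'moment': [-0.294, 0.147, 0.045], 'finger_gap': 38.89} j6 0.225
```

Run:
```python
from h import *;from cell import manip,camera
s=manip.read_state();c=camera("wrist");p=proj(c,[529,199,107],s);print(p)
s2=camera("side")["image"]
x,y=int(p[0]),int(min(p[1],400));a=cv2.resize(c["image"][y-80:y+80,x-80:x+80],(400,400))
b=cv2.resize(s2[225:305,265:345],(400,400),interpolation=2)
cv2.imwrite("pics/k6.png",np.hstack([a,b])[:,:,::-1])
```

```text
[311.28833164 337.21974682]
```

View pics/k6.png

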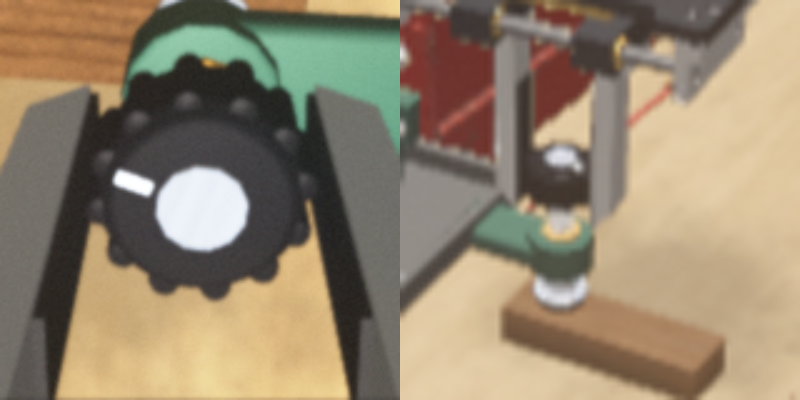

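The wrist crop shows the index mark still at the same place relative to the fingers (left, slightly up), so the knob turns with the hand. In the side crop the sole is lower, close to the packer. I'll continue.

Emit:
move_arm --dp '[[-0.2, -0.1, -0.19], [0, 0, -0.19], [0, 0, -0.19]]' --rotation '[[0, 0, -0.1], [0, 0, -0.1], [0, 0, -0.1]]' --hand '[0.3, 0.3, 0.3]'

```text
clock: 15.08
eef_pos: [529.1, 198.9, 78.7]
eef_rot: [3.142, 0.0, 1.343]
wrist_force: [-0.4, -0.7, 1.6]
finger_gap: 38.8
finger_force: 20.0
```

```bash
python3 r.py
```

```text
{'clock': 15.075, 'eef_pos': [529.077, 198.86, 78.661], 'eef_rot': [3.142, 0.0, 1.343], 'wrist_force': [-0.419, -0.743, 1.638], 'moment': [-0.179, 0.092, 0.039], 'finger_gap': 38.803} j6 0.523
```

Emit:
move_arm --dp '[[0, -0.1, -0.19], [0, 0, -0.19], [0, 0, -0.19]]' --rotation '[[0, 0, -0.1], [0, 0, -0.1], [0, 0, -0.1]]' --hand '[0.3, 0.3, 0.3]'

```text
clock: 15.45
eef_pos: [529.0, 198.9, 78.1]
eef_rot: [-3.141, -0.0, 1.043]
wrist_force: [-1.6, 0.8, 0.7]
finger_gap: 38.4
finger_force: 20.0
```

```bash
python3 r.py
```

```text
{'clock': 15.45, 'eef_pos': [528.999, 198.877, 78.087], 'eef_rot': [-3.141, -0.0, 1.043], 'wrist_force': [-1.573, 0.759, 0.715], 'moment': [-0.107, 0.258, 0.094], 'finger_gap': 38.401} j6 0.823
```

Emit:
move_arm --dp '[[-0.2, 0.1, -0.15], [0, 0, -0.15]]' --rotation '[[0, 0, -0.08], [0, 0, -0.08]]' --hand '[0.3, 0.3]'

```text
clock: 15.7
eef_pos: [528.9, 198.9, 77.8]
eef_rot: [3.141, -0.0, 0.883]
wrist_force: [-0.3, 0.1, 1.2]
finger_gap: 38.5
finger_force: 20.0
```

```bash
python3 r.py
```

```text
{'clock': 15.7, 'eef_pos': [528.917, 198.927, 77.814], 'eef_rot': [3.141, -0.0, 0.883], 'wrist_force': [-0.293, 0.128, 1.231], 'moment': [-0.148, 0.088, 0.044], 'finger_gap': 38.538} j6 0.982
```

Still thread friction only, so no contact yet.

Emit:
move_arm --dp '[[0, 0, -0.19], [0, 0, -0.19], [0, 0, -0.1]]' --rotation '[[0, 0, -0.1], [0, 0, -0.1], [0, 0, -0.05]]' --hand '[0.3, 0.3, 0.3]'

```text
clock: 16.08
eef_pos: [528.9, 199.0, 77.3]
eef_rot: [-3.142, -0.0, 0.634]
wrist_force: [-1.4, 0.9, 1.3]
finger_gap: 38.4
finger_force: 20.0
```

```bash
python3 r.py
```

```text
{'clock': 16.075, 'eef_pos': [528.853, 198.98, 77.345], 'eef_rot': [-3.142, -0.0, 0.634], 'wrist_force': [-1.355, 0.885, 1.339], 'moment': [-0.113, 0.22, 0.055], 'finger_gap': 38.358} j6 1.232
```

Emit:
move_arm --dp '[[-0.2, 0.2, -0.19], [0, 0, -0.19], [0, 0, -0.1]]' --rotation '[[0, 0, -0.1], [0, 0, -0.1], [0, 0, -0.05]]' --hand '[0.3, 0.3, 0.3]'

```text
clock: 16.45
eef_pos: [528.8, 199.1, 76.9]
eef_rot: [3.141, -0.0, 0.384]
wrist_force: [-0.6, -0.9, 0.8]
finger_gap: 38.6
finger_force: 20.0
```

```bash
python3 r.py
```

```text
{'clock': 16.45, 'eef_pos': [528.776, 199.064, 76.853], 'eef_rot': [3.141, -0.0, 0.384], 'wrist_force': [-0.551, -0.877, 0.82], 'moment': [-0.21, 0.054, 0.102], 'finger_gap': 38.585} j6 1.483
```

Emit:
move_arm --dp '[[0, 0, -0.1], [0, 0, -0.1]]' --rotation '[[0, 0, -0.05], [0, 0, -0.05]]' --hand '[0.3, 0.3]'

```text
clock: 16.7
eef_pos: [528.7, 199.1, 76.7]
eef_rot: [3.142, -0.0, 0.284]
wrist_force: [0.1, -0.2, 1.8]
finger_gap: 38.5
finger_force: 20.0
```

```bash
python3 r.py
```

```text
{'clock': 16.7, 'eef_pos': [528.742, 199.099, 76.657], 'eef_rot': [3.142, -0.0, 0.284], 'wrist_force': [0.052, -0.162, 1.813], 'moment': [-0.216, 0.172, 0.025], 'finger_gap': 38.498} j6 1.582
```

Emit:
move_arm --dp '[[0, 0, -0.12]]' --rotation '[[0, 0, -0.06]]' --hand '[0.3]'

```text
clock: 16.82
eef_pos: [528.8, 199.1, 76.5]
eef_rot: [3.142, -0.0, 0.224]
wrist_force: [-0.0, 0.2, 0.9]
finger_gap: 38.2
finger_force: 20.0
```

```bash
python3 r.py
```

```text
{'clock': 16.825, 'eef_pos': [528.757, 199.123, 76.549], 'eef_rot': [3.142, -0.0, 0.224], 'wrist_force': [-0.025, 0.17, 0.854], 'moment': [-0.189, 0.085, 0.07], 'finger_gap': 38.206} j6 1.642
```

Emit:
move_arm --dp '[[0, 0, -0.12]]' --rotation '[[0, 0, -0.06]]' --hand '[0.3]'

```text
clock: 16.95
eef_pos: [528.7, 199.1, 76.4]
eef_rot: [3.142, -0.0, 0.164]
wrist_force: [-0.2, 0.0, 1.2]
finger_gap: 38.6
finger_force: 20.0
```

```bash
python3 r.py
```

```text
{'clock': 16.95, 'eef_pos': [528.735, 199.132, 76.435], 'eef_rot': [3.142, -0.0, 0.164], 'wrist_force': [-0.236, 0.031, 1.176], 'moment': [-0.194, 0.21, 0.053], 'finger_gap': 38.559} j6 1.702
```

Emit:
move_arm --dp '[[0, 0, -0.12]]' --rotation '[[0, 0, -0.06]]' --hand '[0.3]'

```text
clock: 17.08
eef_pos: [528.7, 199.1, 76.3]
eef_rot: [-3.142, -0.0, 0.104]
wrist_force: [-0.6, 0.4, 1.4]
finger_gap: 39.0
finger_force: 20.0
```

```bash
python3 r.py
```

```text
{'clock': 17.075, 'eef_pos': [528.739, 199.133, 76.329], 'eef_rot': [-3.142, -0.0, 0.104], 'wrist_force': [-0.614, 0.351, 1.412], 'moment': [-0.11, 0.25, 0.123], 'finger_gap': 38.994} j6 1.762
```

Emit:
move_arm --dp '[[0, 0, -0.1]]' --rotation '[[0, 0, -0.05]]' --hand '[0.3]'

```text
clock: 17.2
eef_pos: [528.7, 199.2, 76.3]
eef_rot: [-3.142, -0.0, 0.054]
wrist_force: [-0.0, -0.2, 0.9]
finger_gap: 38.9
finger_force: 20.0
```

```bash
python3 r.py
```

```text
{'clock': 17.2, 'eef_pos': [528.747, 199.156, 76.273], 'eef_rot': [-3.142, -0.0, 0.054], 'wrist_force': [-0.009, -0.191, 0.893], 'moment': [-0.045, 0.261, 0.185], 'finger_gap': 38.896} j6 1.812
```

Emit:
move_arm --dp '[[0, 0, -0.1]]' --rotation '[[0, 0, -0.05]]' --hand '[0.3]'

```text
clock: 17.32
eef_pos: [528.7, 199.2, 76.2]
eef_rot: [-3.141, -0.0, 0.005]
wrist_force: [-0.5, 0.4, 2.0]
finger_gap: 38.5
finger_force: 20.0
```

```bash
python3 r.py
```

```text
{'clock': 17.325, 'eef_pos': [528.737, 199.19, 76.175], 'eef_rot': [-3.141, -0.0, 0.005], 'wrist_force': [-0.481, 0.414, 2.019], 'moment': [-0.133, 0.254, 0.134], 'finger_gap': 38.526} j6 1.862
```

Emit:
move_arm --dp '[[0, 0, -0.06]]' --rotation '[[0, 0, -0.03]]' --hand '[0.3]'

```text
clock: 17.45
eef_pos: [528.8, 199.2, 76.1]
eef_rot: [-3.141, -0.0, -0.026]
wrist_force: [0.6, -0.4, 2.9]
finger_gap: 38.6
finger_force: 20.0
```

```bash
python3 r.py
```

```text
{'clock': 17.45, 'eef_pos': [528.758, 199.191, 76.148], 'eef_rot': [-3.141, -0.0, -0.026], 'wrist_force': [0.576, -0.356, 2.893], 'moment': [-0.012, 0.244, 0.211], 'finger_gap': 38.555} j6 1.892
```

Contact is evident: the moment has risen from about 0.066 to 0.16 ± 0.03. I'll back off slightly and re-approach with several readings to refine the estimate.

Emit:
move_arm --dp '[[0, 0, 0.14]]' --rotation '[[0, 0, 0.14]]' --hand '[0.3]'

```text
clock: 17.58
eef_pos: [528.7, 199.2, 76.3]
eef_rot: [-3.141, -0.0, 0.116]
wrist_force: [-1.3, 0.6, 4.0]
finger_gap: 38.5
finger_force: 20.0
```

Emit:
move_arm --dp '[[0, 0, -0.06]]' --rotation '[[0, 0, -0.03]]' --hand '[0.3]'

```text
clock: 17.7
eef_pos: [528.8, 199.1, 76.3]
eef_rot: [-3.141, -0.0, 0.081]
wrist_force: [-1.5, 0.5, 4.0]
finger_gap: 38.6
finger_force: 20.0
```

```bash
python3 r.py
```

```text
{'clock': 17.7, 'eef_pos': [528.772, 199.15, 76.276], 'eef_rot': [-3.141, -0.0, 0.081], 'wrist_force': [-1.549, 0.488, 3.992], 'moment': [-0.077, 0.326, 0.116], 'finger_gap': 38.647} j6 1.785
```

Emit:
move_arm --dp '[[0, 0, -0.04]]' --rotation '[[0, 0, -0.02]]' --hand '[0.3]'

```text
clock: 17.82
eef_pos: [528.8, 199.2, 76.2]
eef_rot: [-3.141, -0.0, 0.058]
wrist_force: [-1.1, 0.9, 4.9]
finger_gap: 38.7
finger_force: 20.0
```

```bash
python3 r.py
```

```text
{'clock': 17.825, 'eef_pos': [528.773, 199.167, 76.243], 'eef_rot': [-3.141, -0.0, 0.058], 'wrist_force': [-1.115, 0.851, 4.932], 'moment': [-0.082, 0.364, 0.143], 'finger_gap': 38.708} j6 1.808
```

Emit:
move_arm --dp '[[0, 0, -0.04]]' --rotation '[[0, 0, -0.02]]' --hand '[0.3]'

```text
clock: 17.95
eef_pos: [528.8, 199.2, 76.2]
eef_rot: [-3.141, -0.0, 0.039]
wrist_force: [-0.8, 0.3, 6.0]
finger_gap: 38.4
finger_force: 20.0
```

```bash
python3 r.py
```

```text
{'clock': 17.95, 'eef_pos': [528.756, 199.177, 76.206], 'eef_rot': [-3.141, -0.0, 0.039], 'wrist_force': [-0.836, 0.346, 6.024], 'moment': [-0.088, 0.359, 0.147], 'finger_gap': 38.374} j6 1.827
```

Emit:
move_arm --dp '[[0, 0, -0.04]]' --rotation '[[0, 0, -0.02]]' --hand '[0.3]'

```text
clock: 18.08
eef_pos: [528.8, 199.2, 76.2]
eef_rot: [-3.141, -0.0, 0.019]
wrist_force: [-2.0, 0.7, 5.7]
finger_gap: 38.2
finger_force: 20.0
```

```bash
python3 r.py
```

```text
{'clock': 18.075, 'eef_pos': [528.783, 199.173, 76.172], 'eef_rot': [-3.141, -0.0, 0.019], 'wrist_force': [-2.003, 0.719, 5.652], 'moment': [-0.073, 0.367, 0.163], 'finger_gap': 38.244} j6 1.847
```

Estimated bearing is about 12 N. I'll ease back 0.05 rad, release and withdraw upward.

Emit:
move_arm --dp '[[0, 0, 0.2], [0, 0, 0]]' --rotation '[[0, 0, 0.05], [0, 0, 0]]' --hand '[0.3, 0.3]'

```text
clock: 18.32
eef_pos: [528.7, 199.1, 76.3]
eef_rot: [-3.141, -0.0, 0.07]
wrist_force: [-1.1, 1.0, 4.8]
finger_gap: 38.6
finger_force: 20.0
```

```bash
python3 r.py
```

```text
{'clock': 18.325, 'eef_pos': [528.747, 199.15, 76.255], 'eef_rot': [-3.141, -0.0, 0.07], 'wrist_force': [-1.063, 1.025, 4.799], 'moment': [0.043, 0.285, 0.071], 'finger_gap': 38.555} j6 1.796
```

Emit:
move_arm --dp '[[0, 0, 0], [0, 0, 0], [0, 0, 0], [0, 0, 0], [0, 0, 20], [0, 0, 40], [0, 0, 40], [-30, -20, 0], [-40, -40, 0], [-40, -40, 0]]' --rotation '[[0, 0, 0], [0, 0, 0], [0, 0, 0], [0, 0, 0], [0, 0, 0], [0, 0, 0], [0, 0, 0], [0, 0, 0], [0, 0, 0], [0, 0, 0]]' --hand '[0.7, 0.7, 0.7, 0.7, 0.7, 0.7, 0.7, 0.7, 0.7, 0.7]'

```text
clock: 19.58
eef_pos: [417.3, 98.2, 176.0]
eef_rot: [3.141, -0.0, 0.072]
wrist_force: [0.3, -0.4, 1.0]
finger_gap: 65.5
finger_force: 0.0
```

Emit:
move_arm --dp '[[-20, -50, 0], [0, -50, 0], [0, 0, 0], [0, 0, 0]]' --rotation '[[0, 0, 0], [0, 0, 0], [0, 0, 0], [0, 0, 0]]' --hand '[0.7, 0.7, 0.7, 0.7]'

```text
clock: 20.08
eef_pos: [398.7, -0.7, 176.2]
eef_rot: [-3.141, -0.0, 0.071]
wrist_force: [-0.1, -0.2, 0.0]
finger_gap: 66.0
finger_force: 0.0
```

```bash
python3 r.py
python3 - <<'E'
from h import *;from cell import camera
t=camera("top");c=camera("side")
f=lambda I,x0,x1,y0,y1:cv2.resize(I[y0:y1,x0:x1],(400,400),interpolation=2)
cv2.imwrite("pics/p7.png",np.hstack([f(t["image"],247,307,225,285),f(c["image"],265,345,225,305)])[:,:,::-1])
E
```

```text
{'clock': 20.075, 'eef_pos': [398.723, -0.666, 176.189], 'eef_rot': [-3.141, -0.0, 0.071], 'wrist_force': [-0.073, -0.187, 0.037], 'moment': [-0.039, 0.142, -0.014], 'finger_gap': 66.006} j6 1.406
```

View pics/p7.png

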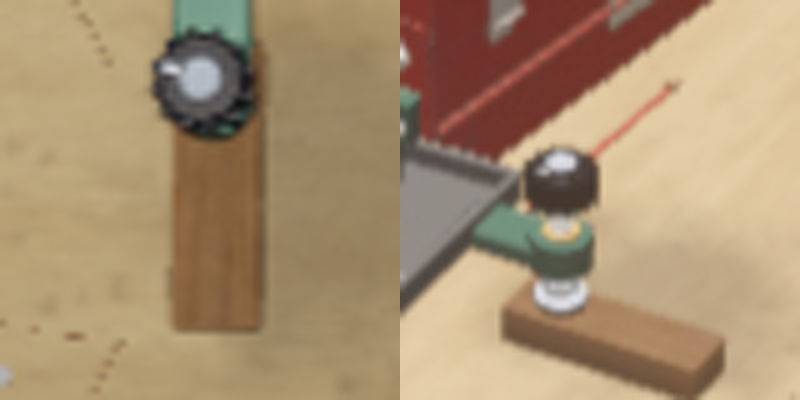

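The sole rests on the packer (side crop near (560,305)). The packer has not moved, and the arm is clear. I'm handing the job in.

```bash
python3 -c "
from cell import manip
print(manip.sign_off())"
```

```text
the job is handed in; nothing more can be done
None
```

The job is handed in at about 20 s: the packer lies flat on the bench, centred across its width under the raised foot to within about 1.5 mm. The foot is wound down to nip it at roughly 10 N, estimated from noisy wrist moment readings. The hand-in gave no verdict.

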